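Pull the lens cap off a control station

ROBOT

A 6-joint arm with a two-finger parallel gripper is mounted at the origin on the work surface. World frame = base frame: x ahead of the robot, y to its left, z up, the work surface at z = 0. Lengths are in mm, angles in rad, forces in N, time in s.
With the tool pointing down it reaches from about 300 to 950 mm from the base axis. Payload 3.1 kg.
Tool frame: the origin (TCP) lies at the very end of the fingers, on their centre line; the grasp point (between the pads) lies behind it (robot.grip_point_offset is the y of the grasp point in the tool frame, in mm); y points along the fingers, z is the direction in which the jaws open and shut, and the axes are right-handed (so a half turn about y gives the same grasp; the last joint's range is limited). The gripper opens to 85 mm and grips with 20 to 120 N. Pads are 22 mm wide; open, the fingers measure 114 mm over their backs; the gripper's body (76 mm by 85 mm) begins 54 mm behind the grasp point. The pads swing forward as they close: fully open they stand 13 mm farther back than shut.
Start: joints at [1.178, 0.308, 1.634, -0, 1.2, -0.07], TCP at [198.29, 592.717, 231.272] pointing down, gripper open.
Joint ranges: [-3.06, 3.06], [-0.79, 1.96], [0.05, 2.63], [-1.19, 4.34], [0.05, 2.64], [-2.94, 2.94]. Speed limits (rad/s): [2.79, 2.79, 3.14, 3.14, 3.14, 3.14].

INTERFACE

Orientations are given as a unit quaternion [w, x, y, z].
In Python, from plant import readout, eyes, robot, nets gives the robot as it stands.
- The arm moves only by the tool play_rows, never from a script. Its argument "moves" is a list of rows, each an object with "translation": the shift along the tool's x, y, z in cm, a list of three; "dr": the turn, a rotation vector about the tool's x, y, z in rad, a list of three; "gripper": the finger opening in cm, from 0 to 8.54. A call has 1 to 10 rows; each row shifts and turns the commanded pose from where the row before left it, along the tool's axes as they then stand; what a row does not reach is not made up. A row lasts 1/12 s, in which the tool goes at most 41.7 mm and 7.16 degrees, less where a joint would pass 70% of its speed; a pose out of reach is approached as far as the arm can. A call with a gripper value outside its range is refused whole. The fingers move at their own pace and stop on an object; "squeeze" is the grip in N (left out, the last holds). Time passes only in rows, so rows that do not move let the fingers close. It gives the time, the measured TCP pose, the force and the opening at its end, in the units of the state.
- readout.read_state(): the state, without advancing time (a new reading comes with each control period).
- eyes.snapshot(name): name is "side" or "top"; returns (picture, depth): 400x640x3 uint8, red, green, blue; 400x640 float32, mm along the optical axis (not along the pixel's ray), 0 where there is no reading.
- eyes.camera_model(name): a dict with "fx", "fy", "cx", "cy" (pixels), "k1" (the pictures are not rectified: a ray, as slopes to the right and down, at radius r is drawn at 1 + k1 r^2 times it, then the intrinsics apply), "R" (3x3) and "t" (3): a world point X has camera coordinates R X + t. Camera axes: x right, y down, z forward; pixel columns grow to the right and rows downward; lengths in mm; the calibration is good to about 2 mm. A picture is of the moment at which its call begins. camera_model takes no time and is no camera call.
- robot.hand_in(): hands the job in, once; it reports no verdict.
Trained networks look in the newest picture that a camera, given by its name, has taken for a name from the list of things; names that differ only in an ending like _2 or _b are one class to them, and where a whole thing is asked for, a point or a joint stands for the part that bears it (a point fixed in the world has none). Each returns a list of dicts, best first, with "conf" (0 to 1); they miss things now and then, are a little off and sometimes report something else, mostly with a low value. They report only what shows in the picture. A call takes as long as a camera call. They do not tell look-alikes from the thing itself.
- nets.spot_in(camera, target): "point" ([x, y, z] in mm, in world coordinates, good to about 4 mm: the middle of the surface that is visible of it).
The state is a dict: "time": time; "joint_positions": joint angles; "qd": joint speeds; "joint_torque": joint torques, N m; "ee_pos": TCP position; "orientation": TCP orientation; "force": force on the tool from outside, world axes, zero at the start; "ft_torque": the same for the moment, N m; "finger_gap": opening from 0.0 (shut) to 1.0 (fully open).
Only numpy, scipy, OpenCV 4.12 (cv2) and the standard library are available. Lean on these libraries where they do the work, as an engineer would, in place of code of your own. Each camera call takes 0.05 s, during which the arm holds its last target. There are 200 camera calls.

TASK

A lamp in the control station needs changing: pick up the red-handled puller, feel its fork under the amber square cap until it is fully home, and pull the cap straight up until it pops off. Only the puller may touch the cap; the lamp stem inside is fragile, so no more than a light sideways touch on the cap and no hard pressing on the panel. Then stand it gently upright in the blue tray with the cap still lying flat in its jaws and let go; leave everything else on the bench alone.

Things in the scene. Friction and masses are not known exactly. Their poses are not given: they have to be found in the camera images.
- puller_grip (a point): centre of the handle of a C-shaped puller (180 g, 91 mm tall) that stands upright on its fork on the bench. Handle: red block 22 (x) x 14 (y) x 46 (z) mm; grasp it across y. x points along the prongs to their tips, z up. The fork's flat underside is 68 mm below, that of the bridge 28 mm. The jaw's centre lies up to 18 mm before or behind the handle in x: the clamped setting differs each time.
- puller: the puller; origin 68 mm below puller_grip. Fork, from its jaw's centre (see puller_grip: not measured, find it by feel): back plate 45 mm wide, inner face at x -20, outer -24; two prongs 4 mm thick, at y 12.5 to 22.5 mm either side, ending at x +24.75 in upturned lips (x 21.75 to 24.75, 6.5 mm thick). Bridge 40 mm up. The cap lies flat between plate and lips only when touching the plate or nearly so.
- cap_mid (a point): centre of the amber square lens cap, 40 x 40 mm, 22 mm tall, about 35 g; its lower rim is 11 mm below this point, 8.5 mm above the panel while seated. Axes parallel to the station's. It may be at any of the station's three places. Snapped on by two sprung catches: about 8 to 15 N straight up releases it, within about 10 mm of travel; it is clear of its stem after 20 mm.
- head_amber: white fixed stem under the amber cap, 30 (x) x 18 (y) mm; origin on the panel below the cap's centre. The fork's 25 mm slot passes it with 3.5 mm either side. The seated cap has about 1 mm of side play on it. It holds a fragile lamp: a side load through the cap of over about 8 N breaks it, so stop at the first light touch.
- console: control station: green box with a flat aluminium panel 160 (x) x 270 (y) mm, fixed. Origin 60 mm below the middle of the panel's top; x to its far side, y along the row of caps, z up. The three caps stand 34 to 42 mm beyond the middle (+x), 75 mm apart; the free panel on the robot's side (-x) of them is where the fork is set down and slid in along +x. Green and blue caps are fixed dummies.
- tray: blue open tray 160 (x) x 140 (y) x 25 mm, walls 4 mm, floor 4 mm thick, fixed to the bench. Origin under its centre, on the bench; z up.
- mallet: white-faced mallet with a wooden handle, loose bystander on the bench
- hammer: steel hammer, loose bystander on the bench
- dolly: steel dolly block 60 x 85 x 26 mm, loose bystander on the bench
- screwdriver: screwdriver, loose bystander on the bench
- jar: lidded jar, radius 30 mm, 75 mm tall, loose bystander on the bench
- wrench: steel wrench, loose bystander on the bench
Things that resemble listed ones, but are neither listed nor needed, are in the scene too. Leave any brown or pink look-alike of the puller alone. Leave any black or grey look-alike of the part that bears cap_mid alone.

How it is judged:
By the outcome, as a careful person would: the job done as asked, in the order asked, and still so for the second after the job is handed in, with the robot touching nothing.
It also fails if it takes over 70 s, if anything falls off the work surface, if the arm or the gripper's body presses on something with over 40 N, if the wrist force passes 120 N, or if a joint passes its speed limit or range.

## Working session

There is one attempt and no reset: what is moved stays moved. The work goes in short steps, Python scripts to look and compute and a tool call to move; the robot and the scene stay as the last step left them, time stands still between calls to the robot, and variables do not carry over. Pictures are saved under pics/ and viewed, on a budget of 10 in all, crops included, one or two more only if the job needs it, and the job is handed in when it is done.

Besides the shell and the picture viewer there is one more tool, called after "Call:" as name(argument=value, ...) on one line, values as JSON. play_rows: Moves the arm, as the interface text tells. Its arguments: {"type":"object","properties":{"moves":{"type":"array"},"squeeze":{"type":"number"}},"required":["moves"]}

```bash
ls; mkdir -p pics; cat > h.py <<'E'
import numpy as np, cv2
from plant import readout, eyes, robot, nets
from scipy.spatial.transform import Rotation as R
def snap(n,f=None):
    p,d=eyes.snapshot(n)
    if f: cv2.imwrite('pics/'+f,p[:,:,::-1])
    return p,d
def cloud(n,d):
    c=eyes.camera_model(n); v,u=np.mgrid[0:400,0:640]
    x=(u-c['cx'])/c['fx'];y=(v-c['cy'])/c['fy']
    a,b=x.copy(),y.copy()
    for _ in range(8):
        s=1+c['k1']*(a*a+b*b);a=x/s;b=y/s
    P=np.stack([a*d,b*d,d],-1)-np.array(c['t'])
    P=P@np.array(c['R']); P[d==0]=np.nan
    return P
def st():
    s=readout.read_state();q=s['orientation'];return s,R.from_quat([q[1],q[2],q[3],q[0]])
E
python3 - <<'E'
from h import *
s,r=st();print(s['orientation'],r.as_matrix().round(3),robot.grip_point_offset,s['force'])
for n in('top','side'):
    snap(n,n+'0.png')
    c=eyes.camera_model(n);print(n,c['fx'],c['k1'],(-np.array(c['R']).T@np.array(c['t'])).round(0))
    for t in['puller_grip','puller','cap_mid','console','tray','head_amber']:
        print(t,[(np.round(x['point'],0).tolist(),round(x['conf'],2)) for x in nets.spot_in(n,t)][:4])
E
```

```text
pics
[-0.69711714  0.69871476 -0.11382285  0.11344488] [[ 0.948 -0.001  0.317]
 [-0.317 -0.002  0.948]
 [-0.    -1.    -0.002]] -18.700000000000003 [ 0.32492788 -0.01993076 -0.20078716]
top 436.5990193479051 -0.08504735500176937 [ 480.    2. 1302.]
puller_grip [([508.0, -283.0, 47.0], 0.7), ([397.0, -316.0, 42.0], 0.7), ([618.0, -321.0, 48.0], 0.49)]
puller [([612.0, -319.0, 44.0], 0.67), ([405.0, -312.0, 45.0], 0.64), ([502.0, -288.0, 50.0], 0.63)]
cap_mid [([674.0, -248.0, 21.0], 0.77), ([564.0, -115.0, 77.0], 0.7), ([482.0, -460.0, 22.0], 0.59)]
console [([528.0, -30.0, 48.0], 0.68), ([563.0, -116.0, 77.0], 0.35)]
tray [([442.0, 321.0, 4.0], 0.73)]
head_amber []
side 369.51493189812226 -0.03719055406546822 [ 273. -704.  606.]
puller_grip [([500.0, -308.0, 44.0], 0.81), ([396.0, -327.0, 44.0], 0.72), ([613.0, -336.0, 46.0], 0.63)]
puller [([613.0, -328.0, 40.0], 0.61), ([500.0, -305.0, 46.0], 0.57)]
cap_mid [([557.0, -124.0, 80.0], 0.73), ([481.0, -466.0, 21.0], 0.68), ([668.0, -252.0, 22.0], 0.55)]
console [([516.0, -110.0, 48.0], 0.9)]
tray [([440.0, 326.0, 1.0], 0.62)]
head_amber []
```

View pics/top0.png

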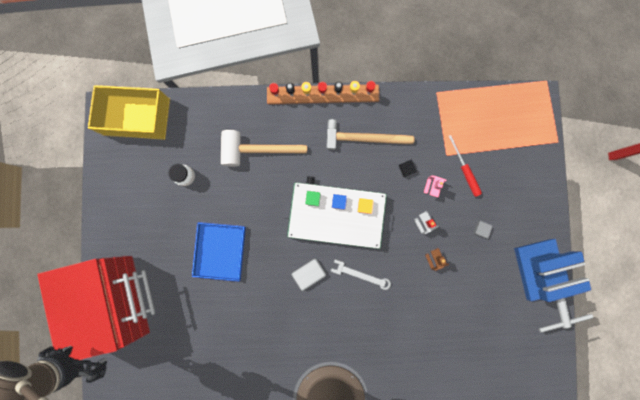

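View pics/side0.png

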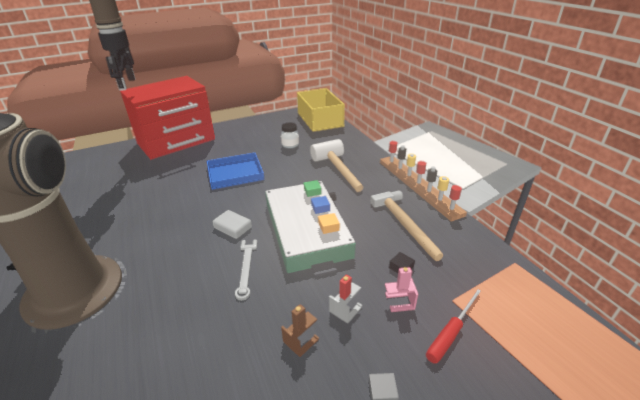

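The top view shows the amber cap at (365,206), the right-hand place on the station. The red-handled puller is at (428,223), with the pink one at (435,186) and the brown one at (437,260) beside it, and the tray at (220,252). Next I'll measure yaw and exact positions from the depth clouds.

```bash
python3 - <<'E'
from h import *
for n in('top','side'):
    p,d=snap(n); P=cloud(n,d); np.savez(n+'.npz',p=p,P=P)
    hsv=cv2.cvtColor(p,cv2.COLOR_RGB2HSV);H,S,V=[hsv[...,i].astype(int) for i in range(3)]
    X,Y,Z=P[...,0],P[...,1],P[...,2]
    def box(x0,x1,y0,y1,z0,z1): return (X>x0)&(X<x1)&(Y>y0)&(Y<y1)&(Z>z0)&(Z<z1)
    def rep(name,m):
        q=P[m]; 
        if len(q)<5: print(n,name,len(q));return
        r=cv2.minAreaRect(q[:,:2].astype(np.float32))
        print(n,name,len(q),'lo',np.percentile(q,2,0).round(0),'hi',np.percentile(q,98,0).round(0),'rect',np.round(r[0],1),np.round(r[1],1),round(r[2],1))
    rep('handle',box(450,560,-360,-250,25,120)&((H<6)|(H>174))&(S>140))
    rep('grey',box(450,560,-350,-250,3,120)&(S<70))
    for z in ((3,15),(34,48),(80,100)): rep('grey%s'%(z,),box(450,560,-350,-250,*z)&(S<70))
    rep('cap top',box(520,610,-160,-70,73,95)&(H>12)&(H<32)&(S>120))
    rep('green top',box(520,650,-20,80,73,95)&(H>40)&(H<80)&(S>120))
    rep('bluec top',box(520,650,-80,20,73,95)&(H>100)&(H<125)&(S>120))
    rep('panel',box(420,640,-200,150,52,68))
    rep('tray',box(300,560,200,450,15,32)&(H>100)&(H<125)&(S>120))
c=np.load('top.npz')['p'][170:280,370:490]; s=np.load('side.npz')['p'][250:350,280:400]
cv2.imwrite('pics/z1.png',np.hstack([cv2.resize(c,(400,400),interpolation=2),cv2.resize(s,(400,400),interpolation=2)])[:,:,::-1])
E
```

```text
top handle 33 lo [ 498. -304.   74.] hi [ 518. -286.   95.] rect [ 506.4 -294.7] [19.6 14.7] 24.4
top grey 260 lo [ 458. -344.    3.] hi [ 553. -257.   50.] rect [ 504.5 -300.8] [ 98.5 104.4] 88.3
top grey(3, 15) 123 lo [ 455. -346.    3.] hi [ 556. -254.    9.] rect [ 504.5 -300.8] [ 98.5 104.4] 88.3
top grey(34, 48) 120 lo [ 482. -320.   39.] hi [ 539. -274.   48.] rect [ 512.3 -292.9] [55.6 43.5] 24.5
top grey(80, 100) 0
top cap top 177 lo [ 543. -130.   75.] hi [580. -92.  83.] rect [ 560.8 -112. ] [37.6 38.2] 80.9
top green top 151 lo [569.  19.  74.] hi [603.  51.  83.] rect [585.6  34.8] [34.2 35.4] 81.5
top bluec top 163 lo [556. -57.  74.] hi [593. -22.  83.] rect [574.8 -39.1] [35.6 37. ] 81.3
top panel 171 lo [ 460. -152.   52.] hi [616.  92.  65.] rect [536.2 -33.8] [258.8 152.3] 83.0
top tray 352 lo [360. 242.  16.] hi [525. 393.  29.] rect [441.4 316.6] [142.3 159.2] 83.8
side handle 129 lo [ 496. -306.   52.] hi [ 512. -298.   92.] rect [ 505.3 -302.1] [ 9.1 19. ] 89.1
side grey 547 lo [ 479. -325.    3.] hi [ 538. -282.   50.] rect [ 498.8 -317.7] [92.  79.7] 8.9
side grey(3, 15) 156 lo [ 478. -347.    3.] hi [ 538. -288.   14.] rect [ 503.2 -318.4] [61.2 99.2] 85.4
side grey(34, 48) 256 lo [ 480. -323.   35.] hi [ 539. -279.   46.] rect [ 513.4 -295.7] [58.1 43.1] 20.3
side grey(80, 100) 1
side cap top 162 lo [ 541. -133.   74.] hi [576. -96.  81.] rect [ 559.7 -113.4] [36.8 35.7] 82.6
side green top 0
side bluec top 0
side panel 198 lo [ 540. -134.   52.] hi [601.  52.  68.] rect [537.3 -17.3] [221.1 147.2] 79.2
side tray 379 lo [359. 240.  15.] hi [522. 393.  27.] rect [441.4 317.6] [144.6 158.8] 82.9
```

View pics/z1.png

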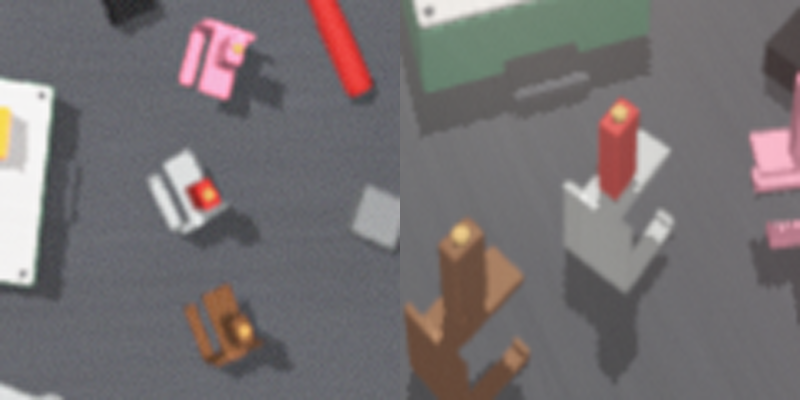

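```bash
cat >> h.py <<'E'
def onplane(n,uv,z):
    "pixels (N,2) -> world xy on plane z"
    c=eyes.camera_model(n); uv=np.asarray(uv,float)
    x=(uv[:,0]-c['cx'])/c['fx'];y=(uv[:,1]-c['cy'])/c['fy'];a,b=x,y
    for _ in range(8):
        s=1+c['k1']*(a*a+b*b);a=x/s;b=y/s
    Rm=np.array(c['R']);o=-Rm.T@np.array(c['t']);r=np.stack([a,b,np.ones_like(a)],-1)@Rm
    return o[:2]+r[:,:2]*((z-o[2])/r[:,2])[:,None]
def rect(m,n,z):
    k,l,s,ce=cv2.connectedComponentsWithStats(m.astype(np.uint8)); i=1+np.argmax(s[1:,4]); m=l==i
    cs=max(cv2.findContours(m.astype(np.uint8),0,1)[0],key=len)[:,0]
    q=onplane(n,cs,z); r=cv2.minAreaRect(q.astype(np.float32)); 
    return np.round(r[0],1),np.round(r[1],1),round(r[2],1),int(m.sum())
E
python3 - <<'E'
from h import *
for n in('top','side'):
    f=np.load(n+'.npz');p,P=f['p'],f['P']
    hsv=cv2.cvtColor(p,cv2.COLOR_RGB2HSV);H,S,V=[hsv[...,i].astype(int) for i in range(3)]
    X,Y,Z=P[...,0],P[...,1],P[...,2]
    box=lambda a,b,c,d:(X>a)&(X<b)&(Y>c)&(Y<d)
    am=box(520,610,-160,-70)&(H>12)&(H<32)&(S>120)
    for nm,m in(('amber',am),('panel',box(455,540,-140,90)&(S<40)&(V>150)),('bench',box(300,400,-200,0)),('trayfloor',box(400,480,280,350))):
        print(n,nm,np.nanpercentile(Z[m],[5,25,50,75,95]).round(1))
    pm=box(430,650,-220,160)&(S<45)&(V>170)&(Z>45)
    pm=cv2.morphologyEx(pm.astype(np.uint8),cv2.MORPH_CLOSE,np.ones((25,25)))
    print('panel',rect(pm,n,60))
    if n=='top':
        print('amber',rect(am,n,90),rect(am&(V>np.percentile(V[am],30)),n,90))
    pu=box(460,560,-350,-240)
    for nm,m in (('red',pu&((H<6)|(H>174))&(S>140)),):
        print(nm,rect(m,n,91))
    m=pu&(S<60)&(V>110); q=P[m]; print('pullergrey',m.sum())
    np.savetxt(n+'g.txt',np.c_[q,V[m],np.argwhere(m)],fmt='%.0f')
f=np.load('top.npz')
a=cv2.resize(f['p'][200:245,410:450],(400,450),interpolation=0)
b=cv2.resize(np.load('side.npz')['p'][265:330,320:372],(360,450),interpolation=0)
cv2.imwrite('pics/z2.png',np.hstack([a,b])[:,:,::-1])
print(f['P'][205:240:2,414:446:2,2].round(0).astype(int))
E
```

```text
top amber [74.9 76.4 78.  79.8 81.8]
top panel [43.5 46.  47.7 49.2 51.7]
top bench [-4.5 -1.9  0.2  2.7  8. ]
top trayfloor [-1.   1.5  3.3  5.1  7.5]
panel (array([537.7, -32.4]), array([263. , 156.6]), 81.5, 5023)
amber (array([ 559.9, -111. ]), array([37.4, 37.5]), 81.1, 180) (array([ 543.4, -113.5]), array([22.3,  2.8]), 88.5, 12)
red (array([ 506.2, -293.5]), array([19.9, 19. ]), 24.5, 36)
pullergrey 658
side amber [63.1 70.9 78.2 79.6 80.7]
side panel [47.2 48.3 49.  49.7 50.6]
side bench [-1.5 -0.5  0.4  1.5  7.9]
side trayfloor [3.1 4.5 5.3 6.2 7.1]
panel (array([532.5, -46. ]), array([260.5, 155.2]), 81.4, 4309)
red (array([ 495.7, -313.5]), array([47.5, 15.8]), 57.7, 129)
pullergrey 1603
[[ 0 -2 -5  0 -2 -1  0 -4  1 -2  1  3  1  3 -2 -1]
 [ 3  1  0 -3  1 -2  0  5 -3 -1 -4  1 -2 -4  4 -1]
 [ 1 -4 -2  2  5 -4  5  3  5  4  0 -1  1  3  4 -2]
 [ 0 -3  0  3  2  2  2 -4 -4 -2 -6 -2 -1  4  3 -3]
 [ 4 -4  1  2 43 42 39 -2  1  0 -3 -3 -1 -2 -1 -1]
 [-3 -1  1 46 44 44 42  3  2 -1 -1  0 -2  2 -4 -5]
 [-1 -1  1 47 48 40 47 41 -1  3 -4  0 -2  3 -2  2]
 [ 5  9 -1 -1 43 46 46 42 44 90  2  3  6 -2  0  3]
 [ 0  7  5 -2 46 42 65 87 90 95 -2  4 -5  0  2 -4]
 [-1  1  4 -1  3 44 56 80 87 94 87 -1  2  1  0 -1]
 [-4 -1  4 -1  2 46 47 73 87 94 90  3 -4 -5  1 -5]
 [-1  2  6  4  0  0 50 53 78 92 47 40 -1 -2 -5  2]
 [-2  3  0  7  3  5 44 47 45 45 -2  0  0 -4  3  0]
 [ 4  0 -2  6  3  9 37 43  2 -3 -3  1  2  0 -2 -1]
 [ 1  2 -2  1 15 43  0 -3 -3  1 -3 -3  1 -2  0 -2]
 [-1  1 -2 -1 -6 -4 -3 -1  3  2 -1  3 -2  0  3 -5]
 [ 4 -8  4 -1  3 -3 -8 -2 -1  0 -1 -2  2 -6 -3 -1]
 [-3  4 -2  2  3  3 -1 -4  3  3 -2 -3 -2 -2  1 -2]]
```

View pics/z2.png

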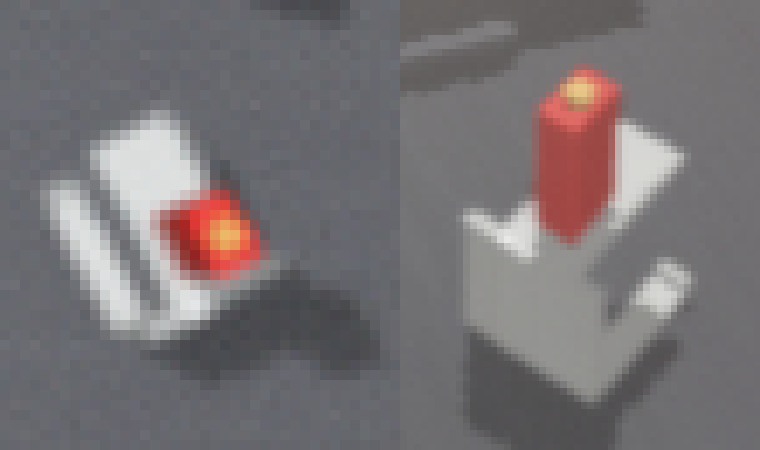

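The zoom shows the handle on the rear half of the bridge, so the jaw lies ahead of it. The prongs point up-left in the top view. The panel is at z≈48.

```bash
python3 - <<'E'
from h import *
o=np.array([410,200])-.5
T=lambda l,z:onplane('top',np.array(l)/10+o,z).round(1)
print('prong outer: tip, rear',T([(42,190),(58,175)],6).tolist(),T([(115,335),(150,345)],2).tolist())
print('bridge FL FR RR RL',T([(92,152),(160,108),(282,262),(215,305)],44).tolist())
print('handle top: corners', T([(205,190),(245,190),(268,255),(215,278)],91).tolist())
s0=np.array([320,265])-.5; k=52/360
S=lambda l,z:onplane('side',np.array([((x-400)*k,y*65/450) for x,y in l])+s0,z).round(1)
print('side handle top', S([(540,105),(582,68),(622,90),(577,128)],91).tolist())
print('side plate bottom L,R; R prong tip', S([(468,325),(593,403)],0).tolist(),S([(690,290)],3).tolist(),'bridge front right',S([(685,155)],44).tolist())
f=np.load('top.npz');p,P=f['p'],f['P']
hsv=cv2.cvtColor(p,cv2.COLOR_RGB2HSV);H,S_,V=[hsv[...,i].astype(int) for i in range(3)]
X,Y,Z=P[...,0],P[...,1],P[...,2]
box=lambda a,b,c,d:(X>a)&(X<b)&(Y>c)&(Y<d)
am=box(520,610,-160,-70)&(H>12)&(H<32)&(S_>100)
print(rect(am,'top',78.5)); 
pm=box(430,650,-220,160)&(S_<45)&(V>170)&(Z>35)
print(rect(cv2.morphologyEx(pm.astype(np.uint8),cv2.MORPH_CLOSE,np.ones((25,25))),'top',48))
g=np.load('side.npz')
h2=cv2.cvtColor(g['p'],cv2.COLOR_RGB2HSV);Q=g['P']
m=(abs(Q[...,0]-562)<30)&(abs(Q[...,1]+112)<30)&(h2[...,0]>12)&(h2[...,0]<32)&(h2[...,1]>100)&(Q[...,2]>76)
print('side amber top',rect(m,'side',78.5))
E
```

```text
prong outer: tip, rear [[523.2, -263.3], [527.6, -268.3]] [[479.5, -284.3], [476.2, -294.7]]
bridge FL FR RR RL [[532.5, -270.6], [544.8, -291.0], [499.2, -324.8], [487.3, -304.6]]
handle top: corners [[519.1, -291.8], [518.8, -303.0], [500.5, -308.7], [494.5, -293.5]]
side handle top [[496.0, -292.9], [512.3, -286.2], [518.1, -297.7], [501.1, -304.3]]
side plate bottom L,R; R prong tip [[478.5, -285.3], [498.2, -323.9]] [[540.5, -304.0]] bridge front right [[544.7, -289.9]]
(array([ 560.5, -112. ]), array([39.8, 39.1]), 80.4, 196)
(array([538.1, -32.6]), array([265.6, 158.2]), 81.4, 5079)
side amber top (array([ 560.8, -112.1]), array([43.8, 38.1]), 80.3, 200)
```

Call:
play_rows(moves=[{"translation": [2.4,0,-3.1],"dr": [0,0,0],"gripper": 8.5},{"translation": [2.4,0,-3.1],"dr": [0,0,0],"gripper": 8.5},{"translation": [2.4,0,-3.1],"dr": [0,0,0],"gripper": 8.5},{"translation": [2.4,0,-3.1],"dr": [0,0,0],"gripper": 8.5},{"translation": [2.4,0,-3.1],"dr": [0,0,0],"gripper": 8.5},{"translation": [2.4,0,-3.1],"dr": [0,0,0],"gripper": 8.5},{"translation": [2.4,0,-3.1],"dr": [0,0,0],"gripper": 8.5},{"translation": [2.4,0,-3.1],"dr": [0,0,0],"gripper": 8.5},{"translation": [2.4,0,-3.1],"dr": [0,0,0],"gripper": 8.5},{"translation": [2.4,0,-3.1],"dr": [0,0,0],"gripper": 8.5}])

```text
time: 1.63
ee_pos: [327.8, 221.0, 231.6]
orientation: [0.698, -0.698, 0.113, -0.114]
force: [0.7, -0.3, -0.6]
finger_gap: 1.0
```

Call:
play_rows(moves=[{"translation": [2.4,0,-3.1],"dr": [0,0,0],"gripper": 8.5},{"translation": [2.4,0,-3.1],"dr": [0,0,0],"gripper": 8.5},{"translation": [2.4,0,-3.1],"dr": [0,0,0],"gripper": 8.5},{"translation": [2.4,0,-3.1],"dr": [0,0,0],"gripper": 8.5},{"translation": [2.4,0,-3.1],"dr": [0,0,0],"gripper": 8.5},{"translation": [2.4,0,-3.1],"dr": [0,0,0],"gripper": 8.5},{"translation": [2.4,0,-3.1],"dr": [0,0,0],"gripper": 8.5},{"translation": [2.4,0,-3.1],"dr": [0,0,0],"gripper": 8.5},{"translation": [2.4,0,-3.1],"dr": [0,0,0],"gripper": 8.5},{"translation": [2.4,0,-3.1],"dr": [0,0,0],"gripper": 8.5}])

```text
time: 2.47
ee_pos: [457.1, -149.7, 231.6]
orientation: [-0.698, 0.698, -0.114, 0.114]
force: [0.1, -0.1, 0.2]
finger_gap: 0.999
```

Call:
play_rows(moves=[{"translation": [2.35,0,-3.1],"dr": [0,0,0],"gripper": 8.5},{"translation": [2.35,0,-3.1],"dr": [0,0,0],"gripper": 8.5},{"translation": [2.35,0,-3.1],"dr": [0,0,0],"gripper": 8.5},{"translation": [2.35,0,-3.1],"dr": [0,0,0],"gripper": 8.5},{"translation": [0,0,0],"dr": [0,0.12,0],"gripper": 7},{"translation": [0,0,0],"dr": [0,0.12,0],"gripper": 7},{"translation": [0,0,0],"dr": [0,0.12,0],"gripper": 7},{"translation": [0,0,0],"dr": [0,0.12,0],"gripper": 7},{"translation": [0,0,0],"dr": [0,0.12,0],"gripper": 7},{"translation": [0,0,0],"dr": [0,0.12,0],"gripper": 7}])

```text
time: 3.3
ee_pos: [506.6, -295.1, 231.3]
orientation: [0.612, -0.612, 0.354, -0.354]
force: [0.2, 0.5, -0.6]
finger_gap: 0.82
```

Call:
play_rows(moves=[{"translation": [0,0,0],"dr": [0,0.12,0],"gripper": 7},{"translation": [0,0,0],"dr": [0,0.12,0],"gripper": 7},{"translation": [0,0,0],"dr": [0,0.12,0],"gripper": 7},{"translation": [0,0,0],"dr": [0,0.12,0],"gripper": 7},{"translation": [0,0,0],"dr": [0,0.12,0],"gripper": 7},{"translation": [0,0,0],"dr": [0,0.12,0],"gripper": 7},{"translation": [0,0,0],"dr": [0,0.12,0],"gripper": 7},{"translation": [0,0,0],"dr": [0,0.12,0],"gripper": 7},{"translation": [0,0,0],"dr": [0,0.12,0],"gripper": 6},{"translation": [0,0,0],"dr": [0,0.12,0],"gripper": 6}])

```text
time: 4.13
ee_pos: [506.6, -294.9, 231.4]
orientation: [-0.305, 0.305, -0.638, 0.638]
force: [-0.3, -0.3, 0.2]
finger_gap: 0.699
```

Call:
play_rows(moves=[{"translation": [0,1,0],"dr": [0,0.12,0],"gripper": 6},{"translation": [0,1,0],"dr": [0,0.12,0],"gripper": 6},{"translation": [0,1,0],"dr": [0,0.12,0],"gripper": 6},{"translation": [0,1,0],"dr": [0,0.105,0],"gripper": 6},{"translation": [0,0,0],"dr": [0,0,0],"gripper": 6},{"translation": [0,0,0],"dr": [0,0,0],"gripper": 6}])

```text
time: 4.63
ee_pos: [506.2, -294.7, 190.7]
orientation: [0.153, -0.153, 0.691, -0.69]
force: [0.3, -0.0, -0.1]
finger_gap: 0.7
```

```bash
cat >> h.py <<'E'
def show():
    s,r=st();m=r.as_matrix();x=m[:,0];print('t',round(s['time'],2),'pos',np.round(s['ee_pos'],1),'yaw',round(np.degrees(np.arctan2(x[1],x[0])),1),'ydown',m[:,1].round(3),'F',np.round(s['force'],2),'M',np.round(s['ft_torque'],2),'gap',round(s['finger_gap'],3),'q',np.round(s['joint_positions'],2))
    return s,r
def to(tgt):
    s,r=st();print('tool shift cm',(r.inv().apply(np.array(tgt)-s['ee_pos'])/10).round(2))
E
python3 - <<'E'
from h import *
show();to([506.9,-295.3,51])
E
```

```text
t 4.63 pos [ 506.2 -294.7  190.7] yaw -155.0 ydown [-0.001  0.001 -1.   ] F [ 0.31 -0.01 -0.09] M [0.01 0.05 0.05] gap 0.7 q [-0.6   0.28  1.76  0.    1.1   0.53]
tool shift cm [-0.05 13.97  0.11]
```

Call:
play_rows(moves=[{"translation": [0,3,0],"dr": [0,0,0],"gripper": 6},{"translation": [0,3,0],"dr": [0,0,0],"gripper": 6},{"translation": [0,3,0],"dr": [0,0,0],"gripper": 6},{"translation": [0,2.5,0.1],"dr": [0,0,0],"gripper": 6},{"translation": [0,1.5,0],"dr": [0,0,0],"gripper": 5},{"translation": [0,0.9,0],"dr": [0,0,0],"gripper": 4},{"translation": [0,0,0],"dr": [0,0,0],"gripper": 3},{"translation": [0,0,0],"dr": [0,0,0],"gripper": 2.4}], squeeze=20)

```text
time: 5.3
ee_pos: [507.7, -296.3, 53.0]
orientation: [-0.153, 0.152, -0.69, 0.691]
force: [-0.1, -0.6, 1.0]
finger_gap: 0.28
```

Call:
play_rows(moves=[{"translation": [0,0,0],"dr": [0,0,0],"gripper": 1.8},{"translation": [0,0,0],"dr": [0,0,0],"gripper": 1.6},{"translation": [0,0,0],"dr": [0,0,0],"gripper": 1.4},{"translation": [0,0,0],"dr": [0,0,0],"gripper": 1.2},{"translation": [0,0,0],"dr": [0,0,0],"gripper": 1.0},{"translation": [0,0,0],"dr": [0,0,0],"gripper": 1.0},{"translation": [0,0,0],"dr": [0,0,0],"gripper": 1.0}])

```text
time: 5.88
ee_pos: [508.1, -296.2, 53.8]
orientation: [-0.153, 0.151, -0.69, 0.691]
force: [-0.5, 1.6, 5.6]
finger_gap: 0.159
```

```bash
python3 - <<'E'
from h import *
show()
p,_=snap('side');cv2.imwrite('pics/g1.png',cv2.resize(p[200:360,250:450],(800,640))[:600,:,::-1])
E
```

```text
t 5.88 pos [ 508.1 -296.2   53.8] yaw -155.2 ydown [ 0.002 -0.001 -1.   ] F [-0.51  1.64  5.59] M [ 0.32  0.18 -0.08] gap 0.159 q [-0.6   0.46  1.83  0.    0.85  0.53]
```

View pics/g1.png

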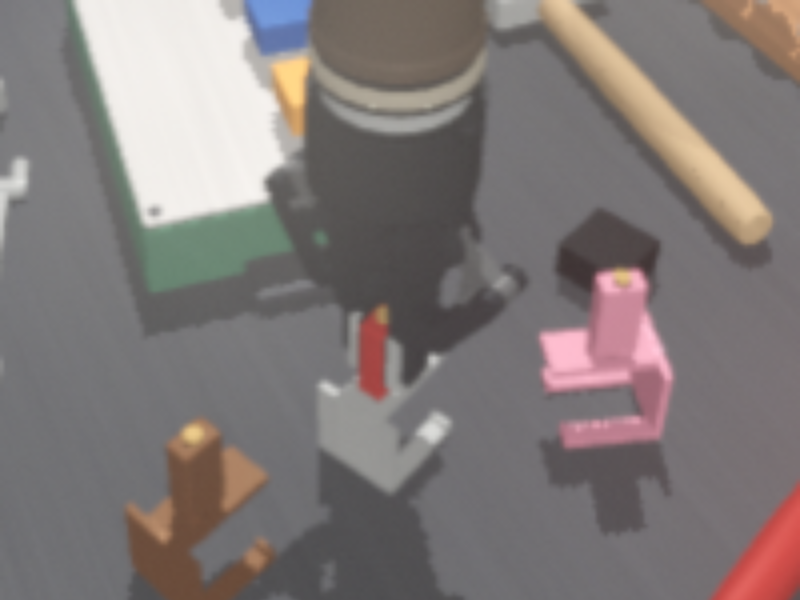

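Call:
play_rows(moves=[{"translation": [0,0,0],"dr": [0,0,0],"gripper": 1.0},{"translation": [0,0,0],"dr": [0,0,0],"gripper": 0.8},{"translation": [0,0,0],"dr": [0,0,0],"gripper": 0.8},{"translation": [0,-0.5,0],"dr": [0,0,0],"gripper": 0.8},{"translation": [0,-1,0],"dr": [0,0,0],"gripper": 0.8},{"translation": [0,-2,0],"dr": [0,0,0],"gripper": 0.8},{"translation": [0,-3,0],"dr": [0,0,0],"gripper": 0.8},{"translation": [0,-3,0],"dr": [0,0,0],"gripper": 0.8},{"translation": [0,-1,0],"dr": [0,0,0],"gripper": 0.8},{"translation": [0,0,0],"dr": [0,0,0],"gripper": 0.8}], squeeze=70)

```text
time: 6.77
ee_pos: [509.4, -297.7, 161.3]
orientation: [-0.154, 0.15, -0.688, 0.693]
force: [-0.6, -0.2, -2.0]
finger_gap: 0.157
```

Call:
play_rows(moves=[{"translation": [0,0,0],"dr": [0,0.1,0],"gripper": 0.8},{"translation": [0,0,0],"dr": [0,0.1,0],"gripper": 0.8},{"translation": [0,0,0],"dr": [0,0.1,0],"gripper": 0.8},{"translation": [0,0,0],"dr": [0,0.1,0],"gripper": 0.8},{"translation": [0,0,0],"dr": [0,0.1,0],"gripper": 0.8},{"translation": [0,0,0],"dr": [0,0.086,0],"gripper": 0.8},{"translation": [0,0,0],"dr": [0,0,0],"gripper": 0.8},{"translation": [0,0,0],"dr": [0,0,0],"gripper": 0.8},{"translation": [0,0,0],"dr": [0,0,0],"gripper": 0.8}])

```text
time: 7.52
ee_pos: [506.2, -295.4, 155.9]
orientation: [-0.054, 0.052, 0.706, -0.705]
force: [0.0, -0.7, -2.0]
finger_gap: 0.153
```

```bash
python3 - <<'E'
from h import *
show();to([499.4,-102.7,160])
for c in('side','top'): 
    p,d=snap(c);np.savez(c+'2.npz',p=p,P=cloud(c,d))
p=np.load('side2.npz')['p']
cv2.imwrite('pics/g2.png',cv2.resize(p[150:350,250:450],(600,600))[:,:,::-1])
E
```

```text
t 7.52 pos [ 506.2 -295.4  155.9] yaw 171.4 ydown [-0.002  0.001 -1.   ] F [ 0.03 -0.74 -2.01] M [-0.04  0.01 -0.03] gap 0.153 q [-0.6   0.32  1.79 -0.    1.04  1.12]
tool shift cm [  3.56  -0.39 -18.95]
```

View pics/g2.png

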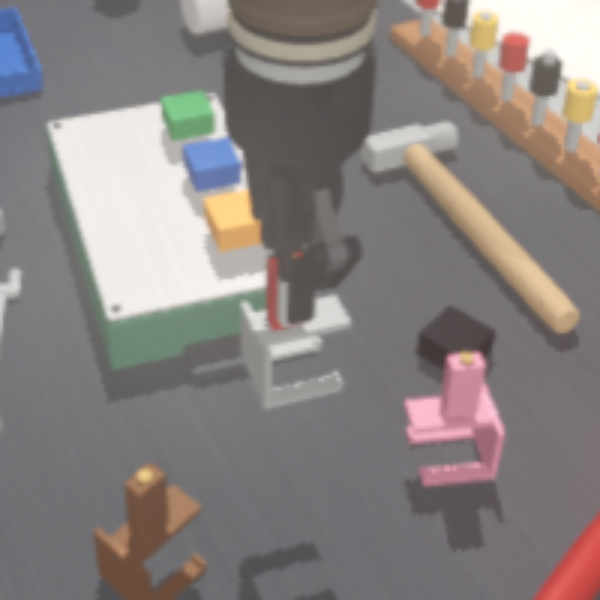

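Call:
play_rows(moves=[{"translation": [0.5,-0.4,-1.5],"dr": [0,0,0],"gripper": 0.8},{"translation": [0.5,0,-3],"dr": [0,0,0],"gripper": 0.8},{"translation": [0.5,0,-3],"dr": [0,0,0],"gripper": 0.8},{"translation": [0.5,0,-3],"dr": [0,0,0],"gripper": 0.8},{"translation": [0.5,0,-3],"dr": [0,0,0],"gripper": 0.8},{"translation": [0.5,0,-3],"dr": [0,0,0],"gripper": 0.8},{"translation": [0.5,0,-2.4],"dr": [0,0,0],"gripper": 0.8},{"translation": [0,0,0],"dr": [0,0,0],"gripper": 0.8},{"translation": [0,0,0],"dr": [0,0,0],"gripper": 0.8},{"translation": [0,0,0],"dr": [0,0,0],"gripper": 0.8}])

```text
time: 8.45
ee_pos: [501.2, -103.7, 161.7]
orientation: [0.053, -0.054, -0.705, 0.705]
force: [-0.1, 0.2, -2.0]
finger_gap: 0.157
```

```bash
python3 - <<'E'
from h import *
show()
for c in('side','top'): 
    p,d=snap(c);np.savez(c+'3.npz',p=p,P=cloud(c,d))
p=np.load('side3.npz')['p']
cv2.imwrite('pics/g3.png',cv2.resize(p[150:300,240:380],(700,600) if 0 else (750,600),interpolation=2)[:,:,::-1])
E
```

```text
t 8.45 pos [ 501.2 -103.7  161.7] yaw 171.3 ydown [ 0.001 -0.001 -1.   ] F [-0.12  0.16 -1.98] M [-0.06 -0.    0.02] gap 0.157 q [-0.29  0.17  1.96 -0.    1.01  1.43]
```

View pics/g3.png

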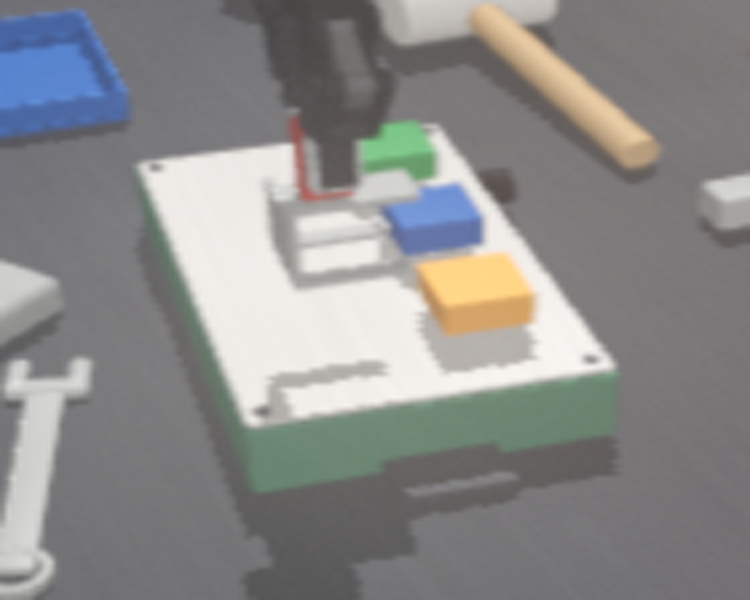

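Call:
play_rows(moves=[{"translation": [0.4,1.5,-0.08],"dr": [0,0,0],"gripper": 0.8},{"translation": [0,2,0],"dr": [0,0,0],"gripper": 0.8},{"translation": [0,1.2,0],"dr": [0,0,0],"gripper": 0.8},{"translation": [0,0.6,0],"dr": [0,0,0],"gripper": 0.8},{"translation": [0,0.2,0],"dr": [0,0,0],"gripper": 0.8},{"translation": [0,0,0],"dr": [0,0,0],"gripper": 0.8},{"translation": [0,0,0],"dr": [0,0,0],"gripper": 0.8},{"translation": [0,0,0],"dr": [0,0,0],"gripper": 0.8}])

```text
time: 9.22
ee_pos: [498.3, -102.8, 107.3]
orientation: [0.053, -0.055, -0.705, 0.705]
force: [0.3, -0.9, -1.4]
finger_gap: 0.152
```

```bash
python3 - <<'E'
from h import *
show();to([0,0,0])
E
```

```text
t 9.22 pos [ 498.3 -102.8  107.3] yaw 171.3 ydown [ 0.002 -0.001 -1.   ] F [ 0.27 -0.92 -1.36] M [-0.    0.02 -0.02] gap 0.152 q [-0.29  0.25  2.    0.    0.89  1.43]
tool shift cm [50.84 10.62 -2.6 ]
```

Call:
play_rows(moves=[{"translation": [0,0.2,0],"dr": [0,0,0],"gripper": 0.8},{"translation": [0,0.1,0],"dr": [0,0,0],"gripper": 0.8},{"translation": [0,0,0],"dr": [0,0,0],"gripper": 0.8},{"translation": [0,0,0],"dr": [0,0,0],"gripper": 0.8}])

```text
time: 9.55
ee_pos: [497.3, -102.3, 103.3]
orientation: [0.054, -0.054, -0.705, 0.705]
force: [0.2, 0.8, -1.3]
finger_gap: 0.152
```

Call:
play_rows(moves=[{"translation": [0,0.1,0],"dr": [0,0,0],"gripper": 0.8},{"translation": [0,0,0],"dr": [0,0,0],"gripper": 0.8},{"translation": [0,0,0],"dr": [0,0,0],"gripper": 0.8}])

```text
time: 9.8
ee_pos: [497.3, -102.3, 102.3]
orientation: [0.054, -0.054, -0.705, 0.705]
force: [-0.6, -0.2, -1.1]
finger_gap: 0.156
```

Call:
play_rows(moves=[{"translation": [0,0.1,0],"dr": [0,0,0],"gripper": 0.8},{"translation": [0,0,0],"dr": [0,0,0],"gripper": 0.8},{"translation": [0,0,0],"dr": [0,0,0],"gripper": 0.8}])

```text
time: 10.05
ee_pos: [497.6, -102.3, 102.2]
orientation: [-0.054, 0.054, 0.705, -0.705]
force: [-2.4, 2.0, 5.6]
finger_gap: 0.156
```

Call:
play_rows(moves=[{"translation": [0,-0.17,0],"dr": [0,0,0],"gripper": 0.8},{"translation": [0,0,0],"dr": [0,0,0],"gripper": 0.8},{"translation": [0,0,0],"dr": [0,0,0],"gripper": 0.8},{"translation": [0,0,0],"dr": [0,0,0],"gripper": 0.8}])

```text
time: 10.38
ee_pos: [497.0, -102.3, 102.5]
orientation: [-0.054, 0.054, 0.705, -0.705]
force: [0.7, -0.2, -1.3]
finger_gap: 0.155
```

Call:
play_rows(moves=[{"translation": [-0.4,0,0],"dr": [0,0,0],"gripper": 0.8},{"translation": [-0.4,0,0],"dr": [0,0,0],"gripper": 0.8},{"translation": [-0.4,0,0],"dr": [0,0,0],"gripper": 0.8},{"translation": [-0.3,0,0],"dr": [0,0,0],"gripper": 0.8},{"translation": [-0.3,0,0],"dr": [0,0,0],"gripper": 0.8},{"translation": [-0.3,0,0],"dr": [0,0,0],"gripper": 0.8},{"translation": [-0.2,0,0],"dr": [0,0,0],"gripper": 0.8},{"translation": [0,0,0],"dr": [0,0,0],"gripper": 0.8},{"translation": [0,0,0],"dr": [0,0,0],"gripper": 0.8}])

```text
time: 11.13
ee_pos: [520.0, -105.8, 102.9]
orientation: [0.054, -0.054, -0.705, 0.705]
force: [0.5, -0.0, -1.8]
finger_gap: 0.156
```

```bash
python3 - <<'E'
from h import *
show()
p,_=snap('side');cv2.imwrite('pics/g4.png',cv2.resize(p[180:270,280:380],(650,585),interpolation=2)[:,:,::-1])
E
```

```text
t 11.13 pos [ 520.  -105.8  102.9] yaw 171.3 ydown [-0. -0. -1.] F [ 0.51 -0.03 -1.76] M [-0.02 -0.03 -0.01] gap 0.156 q [-0.28  0.29  1.95 -0.    0.9   1.44]
```

View pics/g4.png

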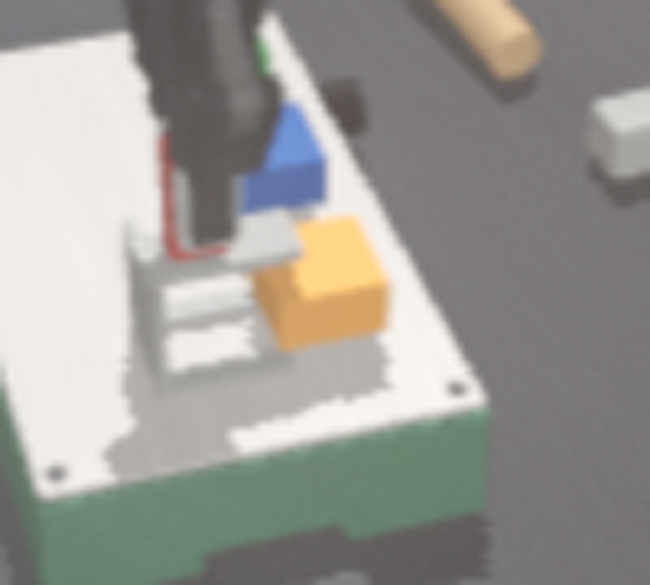

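Call:
play_rows(moves=[{"translation": [-0.4,0,0],"dr": [0,0,0],"gripper": 0.8},{"translation": [-0.4,0,0],"dr": [0,0,0],"gripper": 0.8},{"translation": [-0.4,0,0],"dr": [0,0,0],"gripper": 0.8},{"translation": [-0.4,0,0],"dr": [0,0,0],"gripper": 0.8},{"translation": [-0.3,0,0],"dr": [0,0,0],"gripper": 0.8},{"translation": [-0.3,0,0],"dr": [0,0,0],"gripper": 0.8},{"translation": [-0.2,0,0],"dr": [0,0,0],"gripper": 0.8},{"translation": [-0.2,0,0],"dr": [0,0,0],"gripper": 0.8},{"translation": [0,0,0],"dr": [0,0,0],"gripper": 0.8},{"translation": [0,0,0],"dr": [0,0,0],"gripper": 0.8}])

```text
time: 12.02
ee_pos: [545.7, -109.8, 102.9]
orientation: [-0.054, 0.054, 0.705, -0.705]
force: [-0.4, -0.6, -2.2]
finger_gap: 0.161
```

Call:
play_rows(moves=[{"translation": [-0.1,0,0],"dr": [0,0,0],"gripper": 0.8},{"translation": [-0.1,0,0],"dr": [0,0,0],"gripper": 0.8},{"translation": [-0.1,0,0],"dr": [0,0,0],"gripper": 0.8},{"translation": [0,0,0],"dr": [0,0,0],"gripper": 0.8},{"translation": [0,0,0],"dr": [0,0,0],"gripper": 0.8}])

```text
time: 12.43
ee_pos: [548.7, -110.2, 103.0]
orientation: [0.054, -0.054, -0.705, 0.705]
force: [-0.4, 0.9, -1.2]
finger_gap: 0.15
```

Call:
play_rows(moves=[{"translation": [-0.1,0,0],"dr": [0,0,0],"gripper": 0.8},{"translation": [-0.1,0,0],"dr": [0,0,0],"gripper": 0.8},{"translation": [-0.1,0,0],"dr": [0,0,0],"gripper": 0.8},{"translation": [0,0,0],"dr": [0,0,0],"gripper": 0.8},{"translation": [0,0,0],"dr": [0,0,0],"gripper": 0.8}])

```text
time: 12.85
ee_pos: [551.7, -110.7, 103.0]
orientation: [0.054, -0.054, -0.705, 0.705]
force: [-0.3, 0.2, -1.3]
finger_gap: 0.156
```

Call:
play_rows(moves=[{"translation": [-0.1,0,0],"dr": [0,0,0],"gripper": 0.8},{"translation": [0,0,0],"dr": [0,0,0],"gripper": 0.8},{"translation": [0,0,0],"dr": [0,0,0],"gripper": 0.8}])

```text
time: 13.1
ee_pos: [552.7, -110.8, 103.0]
orientation: [0.054, -0.054, -0.705, 0.705]
force: [-0.2, 0.3, -1.7]
finger_gap: 0.158
```

Call:
play_rows(moves=[{"translation": [-0.1,0,0],"dr": [0,0,0],"gripper": 0.8},{"translation": [0,0,0],"dr": [0,0,0],"gripper": 0.8},{"translation": [0,0,0],"dr": [0,0,0],"gripper": 0.8}])

```text
time: 13.35
ee_pos: [553.7, -111.0, 103.0]
orientation: [0.054, -0.054, -0.705, 0.705]
force: [-0.0, 0.1, -1.9]
finger_gap: 0.153
```

Offset is −7 mm now; from here I go in 0.7 mm steps.

Call:
play_rows(moves=[{"translation": [-0.07,0,0],"dr": [0,0,0],"gripper": 0.8},{"translation": [0,0,0],"dr": [0,0,0],"gripper": 0.8},{"translation": [0,0,0],"dr": [0,0,0],"gripper": 0.8}])

```text
time: 13.6
ee_pos: [554.3, -111.1, 103.0]
orientation: [0.054, -0.054, -0.705, 0.705]
force: [0.4, -0.7, -2.2]
finger_gap: 0.155
```

Call:
play_rows(moves=[{"translation": [-0.07,0,0],"dr": [0,0,0],"gripper": 0.8},{"translation": [0,0,0],"dr": [0,0,0],"gripper": 0.8},{"translation": [0,0,0],"dr": [0,0,0],"gripper": 0.8}])

```text
time: 13.85
ee_pos: [555.1, -111.2, 103.0]
orientation: [0.054, -0.054, -0.705, 0.705]
force: [-0.6, 1.0, -2.4]
finger_gap: 0.157
```

Call:
play_rows(moves=[{"translation": [-0.07,0,0],"dr": [0,0,0],"gripper": 0.8},{"translation": [0,0,0],"dr": [0,0,0],"gripper": 0.8},{"translation": [0,0,0],"dr": [0,0,0],"gripper": 0.8}])

```text
time: 14.1
ee_pos: [555.7, -111.3, 103.0]
orientation: [-0.054, 0.054, 0.705, -0.705]
force: [0.4, 0.6, -1.6]
finger_gap: 0.156
```

Call:
play_rows(moves=[{"translation": [-0.06,0,0],"dr": [0,0,0],"gripper": 0.8},{"translation": [0,0,0],"dr": [0,0,0],"gripper": 0.8},{"translation": [0,0,0],"dr": [0,0,0],"gripper": 0.8}])

```text
time: 14.35
ee_pos: [556.3, -111.4, 103.0]
orientation: [0.054, -0.054, -0.705, 0.705]
force: [0.1, -0.1, -1.8]
finger_gap: 0.15
```

Call:
play_rows(moves=[{"translation": [-0.06,0,0],"dr": [0,0,0],"gripper": 0.8},{"translation": [0,0,0],"dr": [0,0,0],"gripper": 0.8},{"translation": [0,0,0],"dr": [0,0,0],"gripper": 0.8}])

```text
time: 14.6
ee_pos: [556.9, -111.5, 103.0]
orientation: [0.054, -0.054, -0.705, 0.705]
force: [0.4, -0.2, -1.7]
finger_gap: 0.159
```

```bash
python3 - <<'E'
from h import *
show()
p,d=snap('side');P=cloud('side',d);cv2.imwrite('pics/g5.png',cv2.resize(p[180:270,280:380],(650,585),interpolation=2)[:,:,::-1])
p,_=snap('top');np.save('top5.npy',p)
hs=cv2.cvtColor(p,cv2.COLOR_RGB2HSV)
E
```

```text
t 14.6 pos [ 556.9 -111.5  103. ] yaw 171.3 ydown [ 0. -0. -1.] F [ 0.43 -0.19 -1.68] M [0.01 0.01 0.03] gap 0.159 q [-0.27  0.36  1.86 -0.    0.93  1.45]
```

View pics/g5.png

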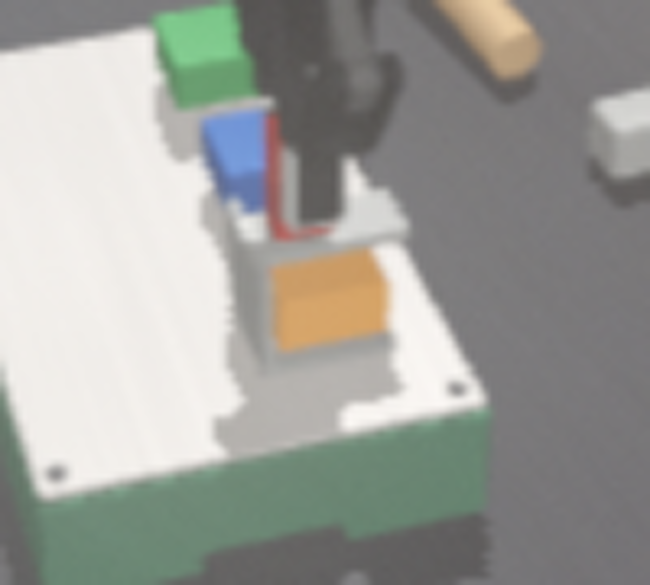

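The cap is now inside the jaw, with almost no gap left between the plate and the cap's near face (about x=270). Continuing in fine steps.

Call:
play_rows(moves=[{"translation": [-0.05,0,0],"dr": [0,0,0],"gripper": 0.8},{"translation": [0,0,0],"dr": [0,0,0],"gripper": 0.8},{"translation": [0,0,0],"dr": [0,0,0],"gripper": 0.8}])

```text
time: 14.95
ee_pos: [557.4, -111.6, 103.0]
orientation: [0.054, -0.054, -0.705, 0.705]
force: [0.4, 0.8, -2.8]
finger_gap: 0.153
```

Call:
play_rows(moves=[{"translation": [-0.05,0,0],"dr": [0,0,0],"gripper": 0.8},{"translation": [0,0,0],"dr": [0,0,0],"gripper": 0.8},{"translation": [0,0,0],"dr": [0,0,0],"gripper": 0.8}])

```text
time: 15.2
ee_pos: [557.9, -111.6, 103.0]
orientation: [-0.054, 0.054, 0.705, -0.705]
force: [-0.1, -0.2, -1.5]
finger_gap: 0.155
```

Call:
play_rows(moves=[{"translation": [-0.05,0,0],"dr": [0,0,0],"gripper": 0.8},{"translation": [0,0,0],"dr": [0,0,0],"gripper": 0.8},{"translation": [0,0,0],"dr": [0,0,0],"gripper": 0.8}])

```text
time: 15.45
ee_pos: [558.4, -111.7, 103.0]
orientation: [0.054, -0.054, -0.705, 0.705]
force: [-0.4, -0.0, -1.6]
finger_gap: 0.157
```

Call:
play_rows(moves=[{"translation": [-0.05,0,0],"dr": [0,0,0],"gripper": 0.8},{"translation": [0,0,0],"dr": [0,0,0],"gripper": 0.8},{"translation": [0,0,0],"dr": [0,0,0],"gripper": 0.8}])

```text
time: 15.7
ee_pos: [558.9, -111.8, 103.0]
orientation: [0.054, -0.054, -0.705, 0.705]
force: [-0.2, -0.3, -1.8]
finger_gap: 0.154
```

Call:
play_rows(moves=[{"translation": [-0.05,0,0],"dr": [0,0,0],"gripper": 0.8},{"translation": [0,0,0],"dr": [0,0,0],"gripper": 0.8},{"translation": [0,0,0],"dr": [0,0,0],"gripper": 0.8}])

```text
time: 15.95
ee_pos: [559.4, -111.9, 103.0]
orientation: [0.054, -0.054, -0.705, 0.705]
force: [-0.6, -0.7, -2.7]
finger_gap: 0.152
```

Call:
play_rows(moves=[{"translation": [-0.05,0,0],"dr": [0,0,0],"gripper": 0.8},{"translation": [0,0,0],"dr": [0,0,0],"gripper": 0.8},{"translation": [0,0,0],"dr": [0,0,0],"gripper": 0.8}])

```text
time: 16.2
ee_pos: [559.9, -111.9, 103.0]
orientation: [0.054, -0.054, -0.705, 0.705]
force: [-0.8, 0.0, -2.0]
finger_gap: 0.158
```

```bash
python3 - <<'E'
from h import *
show();s,r=show();print(s['joint_torque'])
E
```

```text
t 16.2 pos [ 559.9 -111.9  103. ] yaw 171.3 ydown [ 0. -0. -1.] F [-0.85  0.05 -2.  ] M [-0.01 -0.04 -0.03] gap 0.158 q [-0.27  0.36  1.85 -0.    0.93  1.45]
t 16.2 pos [ 559.9 -111.9  103. ] yaw 171.3 ydown [ 0. -0. -1.] F [-0.85  0.05 -2.  ] M [-0.01 -0.04 -0.03] gap 0.158 q [-0.27  0.36  1.85 -0.    0.93  1.45]
[ 1.90220155e-03 -4.02621531e+01 -2.38943624e+01  1.01951034e-06
  8.41335976e-03  3.05812114e-05]
```

Call:
play_rows(moves=[{"translation": [-0.04,0,0],"dr": [0,0,0],"gripper": 0.8},{"translation": [0,0,0],"dr": [0,0,0],"gripper": 0.8},{"translation": [0,0,0],"dr": [0,0,0],"gripper": 0.8}])

```text
time: 16.45
ee_pos: [560.2, -112.0, 102.9]
orientation: [-0.054, 0.054, 0.705, -0.705]
force: [-0.7, 1.0, -1.7]
finger_gap: 0.157
```

Call:
play_rows(moves=[{"translation": [-0.04,0,0],"dr": [0,0,0],"gripper": 0.8},{"translation": [0,0,0],"dr": [0,0,0],"gripper": 0.8},{"translation": [0,0,0],"dr": [0,0,0],"gripper": 0.8}])

```text
time: 16.7
ee_pos: [560.7, -112.0, 103.0]
orientation: [0.054, -0.054, -0.705, 0.705]
force: [-0.4, -0.0, -1.6]
finger_gap: 0.158
```

Call:
play_rows(moves=[{"translation": [-0.04,0,0],"dr": [0,0,0],"gripper": 0.8},{"translation": [0,0,0],"dr": [0,0,0],"gripper": 0.8},{"translation": [0,0,0],"dr": [0,0,0],"gripper": 0.8}])

```text
time: 16.95
ee_pos: [561.0, -112.1, 102.9]
orientation: [-0.054, 0.054, 0.705, -0.705]
force: [-0.4, -0.1, -1.9]
finger_gap: 0.159
```

```bash
python3 - <<'E'
from h import *
show()
p,d=snap('side');cv2.imwrite('pics/g6.png',cv2.resize(p[200:250,305:365],(720,600),interpolation=2)[:,:,::-1])
E
```

```text
t 16.95 pos [ 561.  -112.1  102.9] yaw 171.3 ydown [-0.  0. -1.] F [-0.41 -0.11 -1.93] M [0.01 0.08 0.01] gap 0.159 q [-0.27  0.36  1.85 -0.    0.93  1.45]
```

View pics/g6.png

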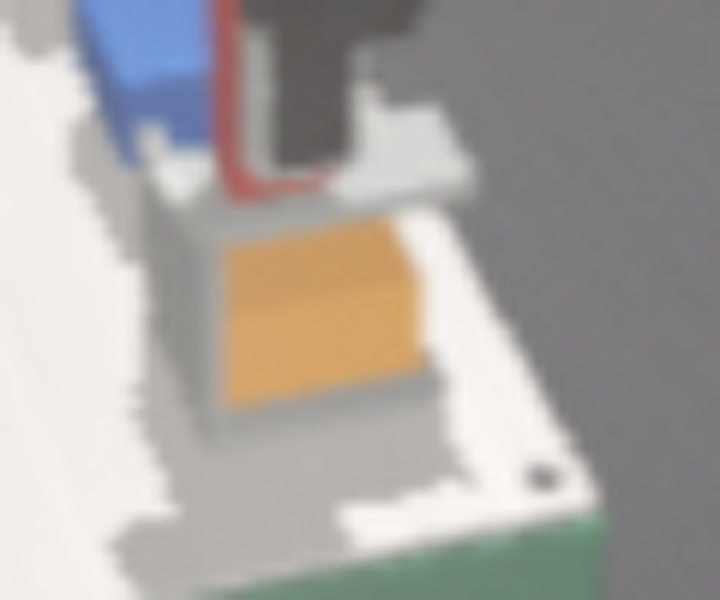

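The view shows the prong tips protruding about 3 mm past the cap's far edge (440 against 425 px). Full home would be 4.75 mm, so about 1–2 mm remain.

Call:
play_rows(moves=[{"translation": [-0.04,0,0],"dr": [0,0,0],"gripper": 0.8},{"translation": [0,0,0],"dr": [0,0,0],"gripper": 0.8},{"translation": [0,0,0],"dr": [0,0,0],"gripper": 0.8}])

```text
time: 17.25
ee_pos: [561.1, -112.1, 102.9]
orientation: [-0.054, 0.053, 0.705, -0.705]
force: [-2.0, -0.0, -1.2]
finger_gap: 0.156
```

Call:
play_rows(moves=[{"translation": [-0.04,0,0],"dr": [0,0,0],"gripper": 0.8},{"translation": [0,0,0],"dr": [0,0,0],"gripper": 0.8},{"translation": [0,0,0],"dr": [0,0,0],"gripper": 0.8}])

```text
time: 17.5
ee_pos: [561.1, -112.1, 102.8]
orientation: [-0.054, 0.053, 0.705, -0.705]
force: [-3.0, -0.1, -0.6]
finger_gap: 0.155
```

Firm contact: x stalls at 561.1 with −3 N. I'll relieve the side load and pull straight up.

Call:
play_rows(moves=[{"translation": [0.06,0,0],"dr": [0,0,0],"gripper": 0.8},{"translation": [0,0,0],"dr": [0,0,0],"gripper": 0.8},{"translation": [0,0,0],"dr": [0,0,0],"gripper": 0.8}], squeeze=90)

```text
time: 17.75
ee_pos: [561.1, -112.1, 102.9]
orientation: [-0.054, 0.054, 0.705, -0.705]
force: [-2.2, 0.4, -0.9]
finger_gap: 0.148
```

Call:
play_rows(moves=[{"translation": [0,-0.1,0],"dr": [0,0,0],"gripper": 0.8},{"translation": [0,-0.1,0],"dr": [0,0,0],"gripper": 0.8},{"translation": [0,-0.1,0],"dr": [0,0,0],"gripper": 0.8},{"translation": [0,0,0],"dr": [0,0,0],"gripper": 0.8}])

```text
time: 18.08
ee_pos: [561.1, -112.0, 105.9]
orientation: [-0.054, 0.054, 0.705, -0.705]
force: [-2.5, -0.1, -2.1]
finger_gap: 0.152
```

Call:
play_rows(moves=[{"translation": [0,-0.1,0],"dr": [0,0,0],"gripper": 0.8},{"translation": [0,-0.1,0],"dr": [0,0,0],"gripper": 0.8},{"translation": [0,0,0],"dr": [0,0,0],"gripper": 0.8}])

```text
time: 18.33
ee_pos: [561.1, -112.1, 107.9]
orientation: [-0.054, 0.054, 0.705, -0.705]
force: [-1.1, 0.4, -2.8]
finger_gap: 0.151
```

Call:
play_rows(moves=[{"translation": [0,-0.1,0],"dr": [0,0,0],"gripper": 0.8},{"translation": [0,-0.1,0],"dr": [0,0,0],"gripper": 0.8},{"translation": [0,0,0],"dr": [0,0,0],"gripper": 0.8}])

```text
time: 18.58
ee_pos: [560.8, -112.0, 108.7]
orientation: [-0.054, 0.054, 0.705, -0.705]
force: [1.5, 0.2, -11.9]
finger_gap: 0.151
```

Call:
play_rows(moves=[{"translation": [0,-0.1,0],"dr": [0,0,0],"gripper": 0.8},{"translation": [0,-0.1,0],"dr": [0,0,0],"gripper": 0.8},{"translation": [0,0,0],"dr": [0,0,0],"gripper": 0.8}])

```text
time: 18.83
ee_pos: [560.8, -112.1, 112.1]
orientation: [-0.054, 0.053, 0.705, -0.705]
force: [-2.0, 0.3, -6.2]
finger_gap: 0.154
```

Call:
play_rows(moves=[{"translation": [0,-0.1,0],"dr": [0,0,0],"gripper": 0.8},{"translation": [0,-0.1,0],"dr": [0,0,0],"gripper": 0.8},{"translation": [0,0,0],"dr": [0,0,0],"gripper": 0.8}])

```text
time: 19.08
ee_pos: [560.8, -111.9, 113.7]
orientation: [-0.054, 0.053, 0.705, -0.705]
force: [0.2, 0.6, -11.1]
finger_gap: 0.152
```

Call:
play_rows(moves=[{"translation": [0,-0.15,0],"dr": [0,0,0],"gripper": 0.8},{"translation": [0,-0.15,0],"dr": [0,0,0],"gripper": 0.8},{"translation": [0,0,0],"dr": [0,0,0],"gripper": 0.8}])

```text
time: 19.33
ee_pos: [561.1, -111.9, 117.8]
orientation: [-0.054, 0.054, 0.705, -0.705]
force: [-1.9, 2.9, -5.9]
finger_gap: 0.148
```

Call:
play_rows(moves=[{"translation": [0,-0.15,0],"dr": [0,0,0],"gripper": 0.8},{"translation": [0,-0.15,0],"dr": [0,0,0],"gripper": 0.8},{"translation": [0,0,0],"dr": [0,0,0],"gripper": 0.8},{"translation": [0,0,0],"dr": [0,0,0],"gripper": 0.8}])

```text
time: 19.67
ee_pos: [561.3, -112.2, 121.1]
orientation: [0.054, -0.054, -0.705, 0.705]
force: [-5.1, 0.6, -1.8]
finger_gap: 0.153
```

Call:
play_rows(moves=[{"translation": [0,-0.2,0],"dr": [0,0,0],"gripper": 0.8},{"translation": [0,-0.2,0],"dr": [0,0,0],"gripper": 0.8},{"translation": [0,-0.2,0],"dr": [0,0,0],"gripper": 0.8},{"translation": [0,-0.2,0],"dr": [0,0,0],"gripper": 0.8},{"translation": [0,-0.2,0],"dr": [0,0,0],"gripper": 0.8},{"translation": [0,-0.2,0],"dr": [0,0,0],"gripper": 0.8},{"translation": [0,0,0],"dr": [0,0,0],"gripper": 0.8},{"translation": [0,0,0],"dr": [0,0,0],"gripper": 0.8}])

```text
time: 20.33
ee_pos: [561.7, -112.3, 132.4]
orientation: [0.053, -0.054, -0.705, 0.705]
force: [-0.2, -0.1, -2.3]
finger_gap: 0.148
```

Call:
play_rows(moves=[{"translation": [0,-0.3,0],"dr": [0,0,0],"gripper": 0.8},{"translation": [0,-0.4,0],"dr": [0,0,0],"gripper": 0.8},{"translation": [0,-0.5,0],"dr": [0,0,0],"gripper": 0.8},{"translation": [0,-0.5,0],"dr": [0,0,0],"gripper": 0.8},{"translation": [0,-0.5,0],"dr": [0,0,0],"gripper": 0.8},{"translation": [0,-0.4,0],"dr": [0,0,0],"gripper": 0.8},{"translation": [0,-0.2,0],"dr": [0,0,0],"gripper": 0.8},{"translation": [0,0,0],"dr": [0,0,0],"gripper": 0.8},{"translation": [0,0,0],"dr": [0,0,0],"gripper": 0.8}])

```text
time: 21.08
ee_pos: [561.3, -112.2, 160.2]
orientation: [0.054, -0.054, -0.705, 0.705]
force: [-0.8, -0.3, -1.9]
finger_gap: 0.151
```

```bash
python3 - <<'E'
from h import *
show()
p,d=snap('side');cv2.imwrite('pics/g7.png',cv2.resize(p[170:260,280:380],(660,594),interpolation=2)[:,:,::-1])
P=cloud('side',d)
hs=cv2.cvtColor(p,cv2.COLOR_RGB2HSV)
m=(abs(P[...,0]-562)<50)&(abs(P[...,1]+112)<50)&(hs[...,0]>10)&(hs[...,0]<32)&(hs[...,1]>100)&(P[...,2]>40)
print('amber z',np.percentile(P[m],[3,50,97],0).round(1).tolist(),m.sum())
E
```

```text
t 21.08 pos [ 561.3 -112.2  160.2] yaw 171.3 ydown [ 0. -0. -1.] F [-0.76 -0.28 -1.87] M [ 0.02 -0.05  0.01] gap 0.151 q [-0.27  0.29  1.82 -0.    1.04  1.45]
amber z [[542.5, -134.1, 113.0], [561.9, -129.3, 131.2], [579.0, -106.0, 134.4]] 246
```

View pics/g7.png

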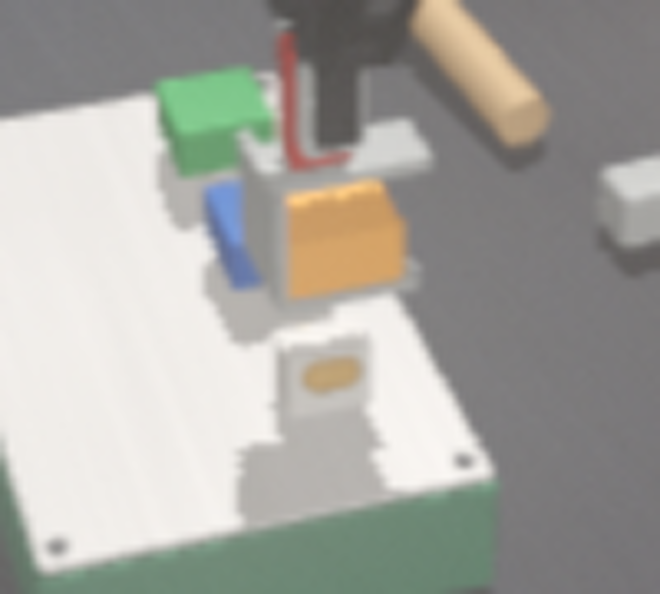

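The view shows the cap flat in the jaws, bounded by plate and lips, and the stem standing with its lamp at (332,375). Now a gentle transfer to the tray.

Call:
play_rows(moves=[{"translation": [0.17,0,-0.376],"dr": [0,0,0],"gripper": 0.8},{"translation": [0.34,0,-0.752],"dr": [0,0,0],"gripper": 0.8},{"translation": [0.51,0,-1.128],"dr": [0,0,0],"gripper": 0.8},{"translation": [0.68,0,-1.504],"dr": [0,0,0],"gripper": 0.8},{"translation": [0.85,0,-1.88],"dr": [0,0,0],"gripper": 0.8},{"translation": [1.02,0,-2.256],"dr": [0,0,0],"gripper": 0.8},{"translation": [1.02,0,-2.256],"dr": [0,0,0],"gripper": 0.8},{"translation": [1.02,0,-2.256],"dr": [0,0,0],"gripper": 0.8}])

```text
time: 21.8
ee_pos: [523.4, 21.0, 159.7]
orientation: [-0.054, 0.053, 0.705, -0.705]
force: [0.1, -0.2, -1.9]
finger_gap: 0.152
```

Call:
play_rows(moves=[{"translation": [1.02,0,-2.256],"dr": [0,0,0],"gripper": 0.8},{"translation": [1.02,0,-2.256],"dr": [0,0,0],"gripper": 0.8},{"translation": [1.02,0,-2.256],"dr": [0,0,0],"gripper": 0.8},{"translation": [1.02,0,-2.256],"dr": [0,0,0],"gripper": 0.8},{"translation": [1.02,0,-2.256],"dr": [0,0,0],"gripper": 0.8},{"translation": [1.02,0,-2.256],"dr": [0,0,0],"gripper": 0.8},{"translation": [1.02,0,-2.256],"dr": [0,0,0],"gripper": 0.8},{"translation": [1.02,0,-2.256],"dr": [0,0,0],"gripper": 0.8},{"translation": [1.02,0,-2.256],"dr": [0,0,0],"gripper": 0.8}])

```text
time: 22.55
ee_pos: [462.9, 235.5, 159.8]
orientation: [-0.054, 0.053, 0.705, -0.705]
force: [-0.6, 0.2, -2.6]
finger_gap: 0.154
```

Call:
play_rows(moves=[{"translation": [1.02,0,-2.256],"dr": [0,0,0],"gripper": 0.8},{"translation": [0.85,0,-1.88],"dr": [0,0,0],"gripper": 0.8},{"translation": [0.68,0,-1.504],"dr": [0,0,0],"gripper": 0.8},{"translation": [0.51,0,-1.128],"dr": [0,0,0],"gripper": 0.8},{"translation": [0.34,0,-0.752],"dr": [0,0,0],"gripper": 0.8},{"translation": [0.17,0,-0.376],"dr": [0,0,0],"gripper": 0.8},{"translation": [0,0,0],"dr": [0,0,0],"gripper": 0.8},{"translation": [0,0,0],"dr": [0,0,0],"gripper": 0.8}])

```text
time: 23.22
ee_pos: [441.3, 316.7, 159.9]
orientation: [0.054, -0.054, -0.705, 0.705]
force: [0.7, 0.3, -2.0]
finger_gap: 0.152
```

```bash
python3 - <<'E'
from h import *
show();to([441.4,317,62])
p,d=snap('side')
P=cloud('side',d)
hs=cv2.cvtColor(p,cv2.COLOR_RGB2HSV)
m=(abs(P[...,0]-441)<50)&(abs(P[...,1]-317)<50)&(hs[...,0]>10)&(hs[...,0]<32)&(hs[...,1]>100)&(P[...,2]>40)
print('amber z',np.percentile(P[m],[3,50,97],0).round(1).tolist(),m.sum())
E
```

```text
t 23.22 pos [441.3 316.7 159.9] yaw 171.3 ydown [-0.    -0.001 -1.   ] F [ 0.71  0.3  -2.03] M [ 0.04 -0.03 -0.02] gap 0.152 q [ 0.54  0.23  1.89 -0.    1.02  2.27]
tool shift cm [-0.01  9.79 -0.04]
amber z [[422.2, 293.2, 111.7], [441.3, 300.0, 130.2], [459.8, 332.1, 134.6]] 170
```

Cap is still in the jaws. Lowering to 62, then feeling for the floor.

Call:
play_rows(moves=[{"translation": [0,0.5,0],"dr": [0,0,0],"gripper": 0.8},{"translation": [0,1,0],"dr": [0,0,0],"gripper": 0.8},{"translation": [0,1.5,0],"dr": [0,0,0],"gripper": 0.8},{"translation": [0,2,0],"dr": [0,0,0],"gripper": 0.8},{"translation": [0,1.8,0],"dr": [0,0,0],"gripper": 0.8},{"translation": [0,1.3,0],"dr": [0,0,0],"gripper": 0.8},{"translation": [0,0.9,0],"dr": [0,0,0],"gripper": 0.8},{"translation": [0,0.5,0],"dr": [0,0,0],"gripper": 0.8},{"translation": [0,0.2,0],"dr": [0,0,0],"gripper": 0.8},{"translation": [0,0,0],"dr": [0,0,0],"gripper": 0.8}])

```text
time: 24.1
ee_pos: [441.4, 316.9, 62.6]
orientation: [0.054, -0.054, -0.705, 0.705]
force: [0.1, -0.0, -1.5]
finger_gap: 0.149
```

Call:
play_rows(moves=[{"translation": [0,0.1,0],"dr": [0,0,0],"gripper": 0.8},{"translation": [0,0.1,0],"dr": [0,0,0],"gripper": 0.8},{"translation": [0,0,0],"dr": [0,0,0],"gripper": 0.8},{"translation": [0,0,0],"dr": [0,0,0],"gripper": 0.8}])

```text
time: 24.43
ee_pos: [441.7, 317.3, 61.5]
orientation: [-0.053, 0.054, 0.705, -0.705]
force: [-0.1, 0.9, -2.2]
finger_gap: 0.153
```

Call:
play_rows(moves=[{"translation": [0,0.1,0],"dr": [0,0,0],"gripper": 0.8},{"translation": [0,0,0],"dr": [0,0,0],"gripper": 0.8},{"translation": [0,0,0],"dr": [0,0,0],"gripper": 0.8}])

```text
time: 24.68
ee_pos: [441.3, 317.1, 60.0]
orientation: [-0.054, 0.054, 0.705, -0.705]
force: [0.0, -1.0, -3.2]
finger_gap: 0.151
```

Call:
play_rows(moves=[{"translation": [0,0.1,0],"dr": [0,0,0],"gripper": 0.8},{"translation": [0,0,0],"dr": [0,0,0],"gripper": 0.8},{"translation": [0,0,0],"dr": [0,0,0],"gripper": 0.8}])

```text
time: 24.93
ee_pos: [441.2, 317.0, 58.8]
orientation: [0.054, -0.054, -0.705, 0.705]
force: [0.2, 0.3, -1.8]
finger_gap: 0.152
```

Call:
play_rows(moves=[{"translation": [0,0.06,0],"dr": [0,0,0],"gripper": 0.8},{"translation": [0,0,0],"dr": [0,0,0],"gripper": 0.8},{"translation": [0,0,0],"dr": [0,0,0],"gripper": 0.8}])

```text
time: 25.18
ee_pos: [441.3, 317.1, 58.3]
orientation: [0.054, -0.054, -0.705, 0.705]
force: [0.1, 0.4, -2.7]
finger_gap: 0.152
```

Call:
play_rows(moves=[{"translation": [0,0.06,0],"dr": [0,0,0],"gripper": 0.8},{"translation": [0,0,0],"dr": [0,0,0],"gripper": 0.8},{"translation": [0,0,0],"dr": [0,0,0],"gripper": 0.8}])

```text
time: 25.43
ee_pos: [441.4, 317.2, 58.0]
orientation: [-0.054, 0.054, 0.705, -0.705]
force: [-0.1, -0.3, 1.0]
finger_gap: 0.147
```

Call:
play_rows(moves=[{"translation": [0,0.03,0],"dr": [0,0,0],"gripper": 0.8},{"translation": [0,0,0],"dr": [0,0,0],"gripper": 1.0},{"translation": [0,0,0],"dr": [0,0,0],"gripper": 1.2},{"translation": [0,0,0],"dr": [0,0,0],"gripper": 1.3},{"translation": [0,0,0],"dr": [0,0,0],"gripper": 1.5},{"translation": [0,0,0],"dr": [0,0,0],"gripper": 1.7},{"translation": [0,0,0],"dr": [0,0,0],"gripper": 2.0},{"translation": [0,0,0],"dr": [0,0,0],"gripper": 2.5},{"translation": [0,0,0],"dr": [0,0,0],"gripper": 3.0},{"translation": [0,0,0],"dr": [0,0,0],"gripper": 3.5}], squeeze=20)

```text
time: 26.27
ee_pos: [441.3, 317.1, 57.3]
orientation: [0.054, -0.054, -0.705, 0.705]
force: [0.1, -0.1, -0.5]
finger_gap: 0.408
```

Call:
play_rows(moves=[{"translation": [0,0,0],"dr": [0,0,0],"gripper": 4},{"translation": [0,0,0],"dr": [0,0,0],"gripper": 4},{"translation": [0,-0.5,0],"dr": [0,0,0],"gripper": 4},{"translation": [0,-1.5,0],"dr": [0,0,0],"gripper": 4},{"translation": [0,-2.5,0],"dr": [0,0,0],"gripper": 4},{"translation": [0,-3,0],"dr": [0,0,0],"gripper": 4},{"translation": [0,-3,0],"dr": [0,0,0],"gripper": 4},{"translation": [0,-3,0],"dr": [0,0,0],"gripper": 4},{"translation": [0,-1.5,0],"dr": [0,0,0],"gripper": 4},{"translation": [0,0,0],"dr": [0,0,0],"gripper": 4}])

```text
time: 27.1
ee_pos: [444.3, 318.9, 212.9]
orientation: [-0.051, 0.057, 0.707, -0.703]
force: [0.6, -0.8, 0.5]
finger_gap: 0.469
```

```bash
python3 - <<'E'
from h import *
show()
p,d=snap('side');P=cloud('side',d)
t,_=snap('top')
a=cv2.resize(p[120:210,190:290],(500,450),interpolation=2);b=cv2.resize(t[215:290,185:235],(300,450),interpolation=2)
cv2.imwrite('pics/g8.png',np.hstack([a,b])[:,:,::-1])
hs=cv2.cvtColor(p,cv2.COLOR_RGB2HSV)
m=(abs(P[...,0]-441)<50)&(abs(P[...,1]-317)<50)&(hs[...,0]>10)&(hs[...,0]<32)&(hs[...,1]>100)
print('amber',np.percentile(P[m],[3,50,97],0).round(1).tolist(),m.sum())
E
```

```text
t 27.1 pos [444.3 318.9 212.9] yaw 171.3 ydown [ 0.009  0.005 -1.   ] F [ 0.61 -0.83  0.52] M [-0.04  0.    0.  ] gap 0.469 q [ 0.54  0.17  1.84 -0.    1.12  2.27]
amber [[422.7, 295.4, 10.2], [441.4, 301.8, 28.7], [459.3, 329.0, 32.9]] 145
```

View pics/g8.png

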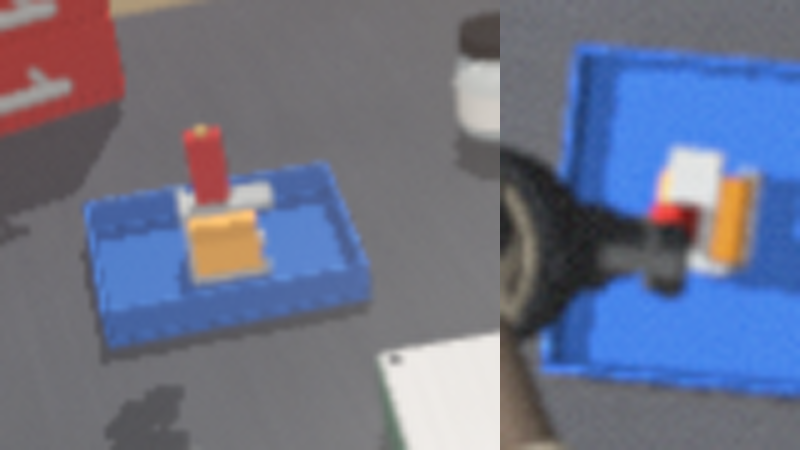

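The view shows the puller upright in the tray (handle at about (205,165)), released, with the cap flat in its jaws at (228,245). The gripper is clear. Handing in.

```bash
python3 -c "
from h import *
print(robot.hand_in())"
```

```text
the job is handed in; nothing more can be done
None
```

The amber cap is off. The red-handled puller stands upright in the middle of the blue tray with the cap flat in its jaws, and the job is handed in after about 27 s of robot time.

- **Fork under the cap:** I touched the panel to find its height, at about 7.6 N. I then slid the fork in until its plate met the cap. The sideways force was 3 N at that touch.
- **Pull:** The cap came off at roughly 8–12 N straight up. For a moment as it came free the sideways force read 5 N, below the 8 N limit but more than I would call a light touch. A close-up then showed the stem standing with its lamp.
- **Set-down:** I felt for the tray floor, set the puller down with 1–3 N, let go and backed straight up.
- **Last checks:** The final pictures and depth readings put the cap's top at z ≈ 30–33 mm (30 expected), centred in the tray. The gripper was clear, about 120 mm above the handle. I saw no other objects disturbed, but my last pictures were crops around the tray and did not cover the whole bench.
- **Disagreements:** My estimate of the jaw's position from the pictures was about 3 mm off, which the feeling-in corrected. I viewed 12 pictures, two over the budget of 10.

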